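# Restock the tape rack in reverse order

### The arm

A 6-joint arm with a two-finger parallel gripper is mounted at the origin on the work surface. World frame = base frame: x ahead of the robot, y to its left, z up, the work surface at z = 0. Lengths are in mm, angles in rad, forces in N, time in s.
With the tool pointing down it reaches from about 350 to 850 mm from the base axis. Payload 8.1 kg.
Tool frame: the origin (TCP) lies midway between the tips of the shut fingers; the grasp point (between the pads) lies 19 mm behind it; z points along the fingers, x is the direction in which the jaws open and shut, and the axes are right-handed (so a half turn about z gives the same grasp; the last joint's range is limited). The gripper opens to 93 mm and grips with 3 to 60 N. Pads are 15 mm wide; open, the fingers measure 128 mm over their backs; the gripper's body (75 mm by 188 mm) begins 65 mm behind the grasp point.
Start: joints at [-1.325, 0.13, 1.488, -0, 1.523, -0.085], TCP at [194.9, -567.467, 218.635] pointing down, gripper open.
Joint ranges: [-2.96, 2.96], [-0.89, 2.26], [0.02, 2.5], [-1.34, 4.48], [0, 2.73], [-2.66, 2.66]. Speed limits (rad/s): [2.39, 2.39, 2.79, 3.14, 3.14, 3.14].

### API

Orientations are given as a unit quaternion [x, y, z, w].
In Python, from workcell import env gives the robot as it stands.
- The arm moves only by the shell command python3 -m inch 'ROWS' [FORCE]. ROWS is JSON, a list that holds one entry, the list of rows, each a list of 7 numbers: the shift along the tool's x, y, z in cm, then the turn, a rotation vector about the tool's x, y, z in degrees, then the opening, from -1 (shut) to 1 (fully open), so that 0 is half open. A call has 1 to 20 rows; each row shifts and turns the commanded pose from where the row before left it, along the tool's axes as they then stand; what a row does not reach is not made up. A row lasts 1/10 s, in which the tool goes at most 50 mm and 8.59 degrees, less where a joint would pass 70% of its speed; a pose out of reach is approached as far as the arm can. A call with a gripper value outside its range is refused whole. The fingers move at their own pace and stop on an object; FORCE is the grip in N (left out, the last holds). Time passes only in rows, so rows that do not move let the fingers close. It gives the time, the measured TCP pose, the force and the opening at its end, in the units of the state.
- env.get_state(): the state, without advancing time (a new reading comes with each control period).
- env.read_camera(name): name is "scene" or "side" or "wrist"; returns a dict with "frame" (400x640x3 uint8, red, green, blue), "fovy" (degrees; the focal length in pixels is half the picture's height over the tangent of half this angle, whatever the lens; pixels are square), "cx", "cy" (the principal point, pixels), "cam_to_world" (4x4, takes a point from camera to world coordinates). Camera axes: x right, y up, looking along -z (the intrinsics and any distortion apply to the point x, -y, -z); pixel columns grow to the right and rows downward; lengths in mm; the calibration is good to about 2 mm. A picture is of the moment at which its call begins. There is no depth.
- env.close_job(): hands the job in, once; it reports no verdict.
The state is a dict: "clock": time; "joint_pos": joint angles; "dq": joint speeds; "effort": joint torques, N m; "ee_pos": TCP position; "eef_rot": TCP orientation; "wrist_force": force on the tool from outside, world axes, zero at the start; "torque": the same for the moment, N m; "opening": opening from 0.0 (shut) to 1.0 (fully open).
Only numpy, scipy, OpenCV 4.12 (cv2) and the standard library are available. Lean on these libraries where they do the work, as an engineer would, in place of code of your own. Each camera call takes 0.05 s, during which the arm holds its last target.

### The job

Move the four rolls of packing tape from the white rack to the posts of the dark steel rack, in reverse order: the roll nearest the robot on the white rack goes on the post farthest from the robot on the steel rack, the second nearest goes on the second farthest post, and so on. Each roll must end fully down over its post, flat on the rack and let go; leave the white cup between the racks where it is.

Things in the scene. Friction and masses are not known exactly. Their poses are not given: they have to be found in the camera images.
- white_rack: the rack that is full at the start: a fixed white-painted board 260 x 84 mm, 18 mm thick, lying on the bench to the left or right of the other rack. Origin at the centre of its underside; its x axis runs along its length, the row of four rolls, and points away from the robot base (yaw within 0.3 rad of straight ahead); the four places lie at -96, -32, +32 and +96 mm along x, at y = 0. Its top is 18 mm above the bench.
- steel_rack: the rack to be filled: a fixed dark steel bar 260 x 84 mm, 18 mm thick, with four bright upright posts (10 mm thick, standing 40 mm above its top) at -96, -32, +32 and +96 mm along its x axis, at y = 0, all empty at the start. Origin at the centre of its underside; its x axis runs along its length and points away from the robot base (yaw within 0.3 rad of straight ahead). Its top is 18 mm above the bench.
- roll_red_center (a point): loose red roll of packing tape with a brown cardboard core, a rigid ring 50 mm outside, 30 mm bore, 50 mm high, 55 to 115 g, axis (z) upright, standing on the white rack round one of its posts. This point is its centre, half-way up (25 mm above its underside).
- roll_yellow_center (a point): loose yellow roll of packing tape with a brown cardboard core, a rigid ring 50 mm outside, 30 mm bore, 50 mm high, 55 to 115 g, axis (z) upright, standing on the white rack round one of its posts. This point is its centre, half-way up (25 mm above its underside).
- roll_blue_center (a point): loose blue roll of packing tape with a brown cardboard core, a rigid ring 50 mm outside, 30 mm bore, 50 mm high, 55 to 115 g, axis (z) upright, standing on the white rack round one of its posts. This point is its centre, half-way up (25 mm above its underside).
- roll_green_center (a point): loose green roll of packing tape with a brown cardboard core, a rigid ring 50 mm outside, 30 mm bore, 50 mm high, 55 to 115 g, axis (z) upright, standing on the white rack round one of its posts. This point is its centre, half-way up (25 mm above its underside).
- place_red: fixed wooden post (10 mm thick, 40 mm high) on the white rack round which the red roll stands at the start, with two flat red label strips (34 x 11 mm) at its foot, one on each side of the row. It stays put and so still shows where the red roll stood. Origin at the post's foot, on the rack's top; axes parallel to the white rack's.
- place_yellow: fixed wooden post (10 mm thick, 40 mm high) on the white rack round which the yellow roll stands at the start, with two flat yellow label strips (34 x 11 mm) at its foot, one on each side of the row. It stays put and so still shows where the yellow roll stood. Origin at the post's foot, on the rack's top; axes parallel to the white rack's.
- place_blue: fixed wooden post (10 mm thick, 40 mm high) on the white rack round which the blue roll stands at the start, with two flat blue label strips (34 x 11 mm) at its foot, one on each side of the row. It stays put and so still shows where the blue roll stood. Origin at the post's foot, on the rack's top; axes parallel to the white rack's.
- place_green: fixed wooden post (10 mm thick, 40 mm high) on the white rack round which the green roll stands at the start, with two flat green label strips (34 x 11 mm) at its foot, one on each side of the row. It stays put and so still shows where the green roll stood. Origin at the post's foot, on the rack's top; axes parallel to the white rack's.
- cup: bystander: small white plastic cup, 48 mm wide, 60 mm high, loose, between the racks. Origin at the centre of its underside.

How it is judged:
By the outcome, as a careful person would: the job done as asked, in the order asked, and still so for the second after the job is handed in, with the robot touching nothing.
It also fails if it takes over 122 s, if anything falls off the work surface, if the arm or the gripper's body presses on something with over 40 N, if the wrist force passes 120 N, or if a joint passes its speed limit or range.

## Working session

There is one attempt and no reset: what is moved stays moved. The work goes in short steps, Python scripts to look and compute and a shell command to move; the robot and the scene stay as the last step left them, time stands still between calls to the robot, and variables do not carry over. Pictures are saved under pics/ and viewed, and the job is handed in when it is done.

```bash
ls; mkdir -p pics; python3 - <<'E'
from workcell import env
import cv2
print(env.get_state())
for n in ["scene","side","wrist"]:
    d=env.read_camera(n); cv2.imwrite(f"pics/{n}0.png",d["frame"][:,:,::-1]); print(n,[ (k,v) for k,v in d.items() if k!="frame"])
E
```

```text
pics
{'clock': 0.0, 'joint_pos': array([-1.32539303e+00,  1.31167445e-01,  1.48928764e+00, -1.75331666e-05,
        1.52301117e+00, -8.54360172e-02]), 'dq': array([ 1.07524201e-03,  3.78905666e-05,  7.48749992e-04, -8.25863718e-04,
       -3.92467659e-04,  1.08974423e-03]), 'effort': array([-8.87913448e-04, -5.59838998e+01, -4.91765678e+01,  7.67797348e-02,
        3.54453118e-02, -1.62446181e-04]), 'ee_pos': array([ 194.75470509, -566.89746522,  217.57912172]), 'eef_rot': array([ 8.13890835e-01, -5.81017067e-01, -7.18904477e-04, -6.00708549e-04]), 'wrist_force': array([ 0.13104563, -0.06355212, -0.27799824]), 'torque': array([-0.00991961,  0.02616171, -0.01336402]), 'opening': 1.0015937584342558}
scene [('fovy', 49.84794362138256), ('cx', 320.72391035548003), ('cy', 204.43895584503468), ('cam_to_world', array([[ 7.82486004e-01, -4.43257759e-01,  4.37307915e-01,
         8.46891050e+02],
       [ 6.22625984e-01,  5.48813906e-01, -5.57799409e-01,
        -4.10161685e+02],
       [ 7.24825122e-03,  7.08749501e-01,  7.05422999e-01,
         5.36731064e+02],
       [ 0.00000000e+00,  0.0
[... 261 characters left out ...]
6.79412702e-02,  7.54907548e-01, -6.52302520e-01,
        -5.11409822e+02],
       [ 1.22591475e-02,  6.54395592e-01,  7.56052989e-01,
         6.53038067e+02],
       [ 0.00000000e+00,  0.00000000e+00,  0.00000000e+00,
         1.00000000e+00]]))]
wrist [('fovy', 70.63811098556083), ('cx', 319.28796317066013), ('cy', 198.08895539687234), ('cam_to_world', array([[ 3.24238296e-01,  9.14901237e-01,  2.40468822e-01,
         2.60724086e+02],
       [-9.45969507e-01,  3.14485532e-01,  7.89970955e-02,
        -5.45342006e+02],
       [-3.34942511e-03, -2.53090057e-01,  9.67436925e-01,
         3.84338480e+02],
       [ 0.00000000e+00,  0.00000000e+00,  0.00000000e+00,
         1.00000000e+00]]))]
```

View pics/scene0.png

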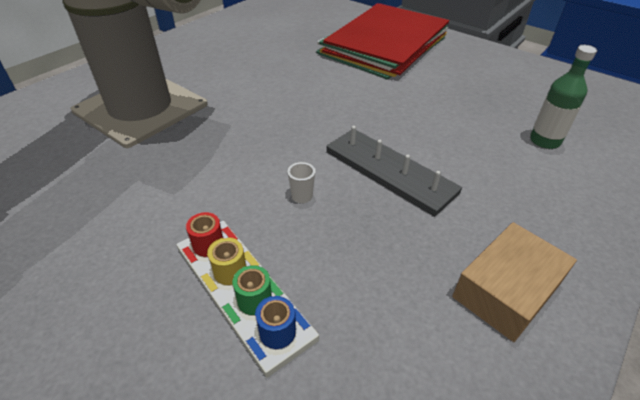

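View pics/side0.png

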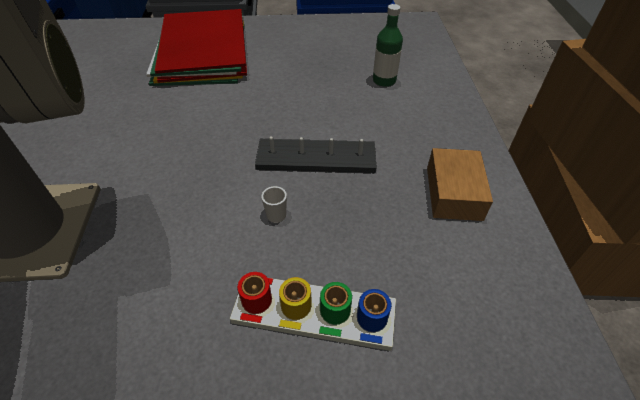

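View pics/wrist0.png

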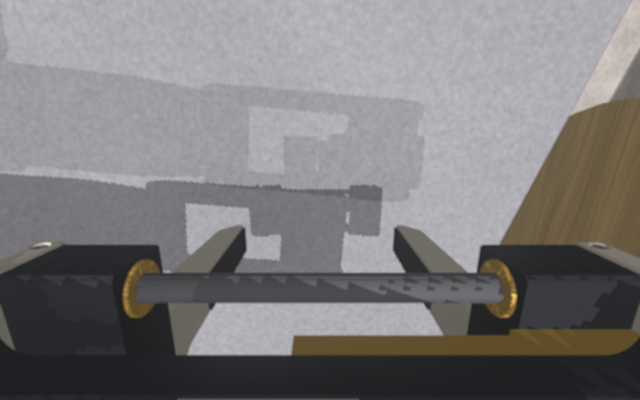

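Red, yellow, green and blue run from nearest to farthest: in the side view they are at (254,287), (295,293), (335,299) and (375,307). The steel posts are at about (272..362,147). I'll enlarge crops to measure them.

```bash
python3 - <<'E'
import cv2
s=cv2.imread("pics/scene0.png"); d=cv2.imread("pics/side0.png")
def crop(im,x,y,w,h,k,n): cv2.imwrite(n,cv2.resize(im[y:y+h,x:x+w],None,fx=k,fy=k,interpolation=cv2.INTER_CUBIC))
crop(s,170,200,160,180,3.3333333,"pics/s_w.png")
crop(s,280,115,200,110,4,"pics/s_s.png")
crop(d,220,260,190,95,4,"pics/d_w.png")
crop(d,240,120,150,110,5,"pics/d_s.png")
E
```

```text
(no output)
```

View pics/s_w.png

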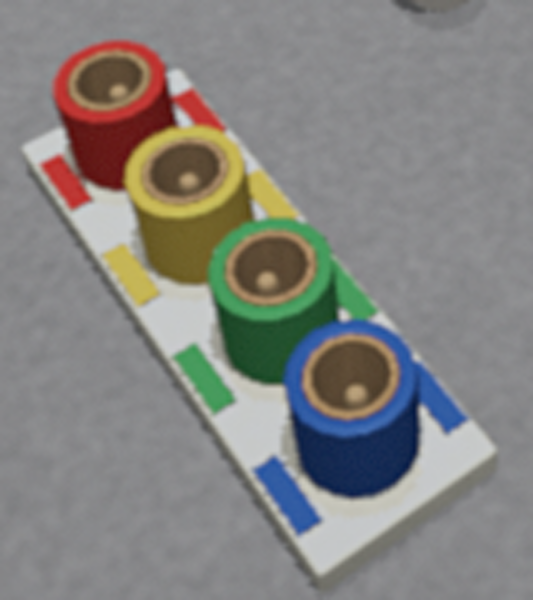

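View pics/s_s.png

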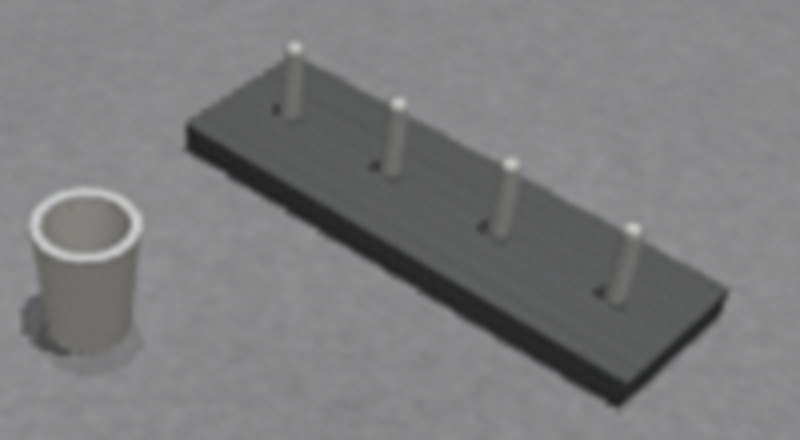

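View pics/d_w.png

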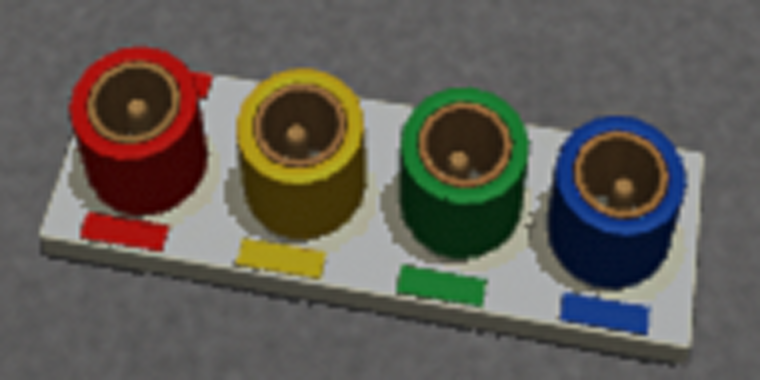

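View pics/d_s.png

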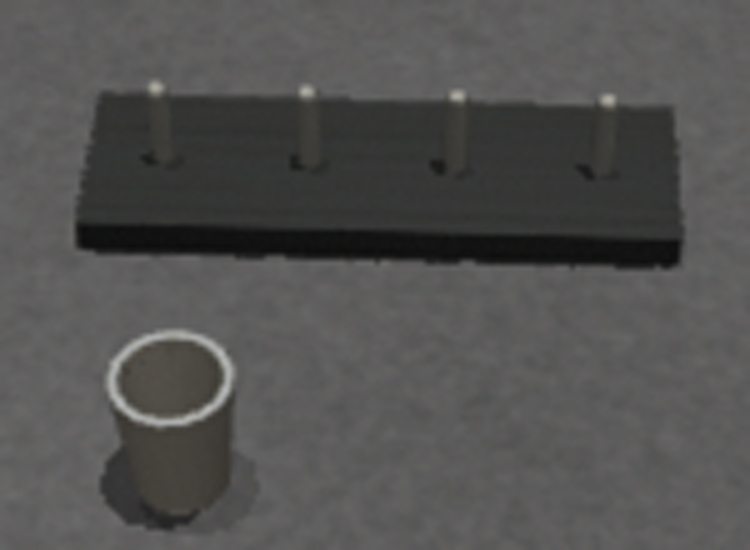

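```bash
cat > m.py <<'E'
import numpy as np, json
CAM={
'scene':dict(fovy=49.84794362138256,cx=320.72391035548003,cy=204.43895584503468,T=np.array([[0.782486004,-0.443257759,0.437307915,846.89105],[0.622625984,0.548813906,-0.557799409,-410.161685],[0.00724825122,0.708749501,0.705422999,536.731064]])),
'side':dict(fovy=50.81847011820088,cx=325.55257336065915,cy=196.50355243709026,T=np.array([[0.997614002,0.0433705276,-0.0537149907,526.976104],[-0.0679412702,0.754907548,-0.65230252,-511.409822],[0.0122591475,0.654395592,0.756052989,653.038067]]))}
def proj(c,P,k=0):
    P=np.atleast_2d(P); q=(P-c['T'][:,3])@c['T'][:,:3]
    f=200/np.tan(np.radians(c['fovy']/2)); x=q[:,0]/-q[:,2]; y=-q[:,1]/-q[:,2]
    r=1+k*(x*x+y*y)
    return np.c_[c['cx']+f*x*r,c['cy']+f*y*r]
def rack(p,pts):
    x,y,a=p; pts=np.asarray(pts,float); R=np.array([[np.cos(a),-np.sin(a)],[np.sin(a),np.cos(a)]])
    return np.c_[pts[:,:2]@R.T+[x,y],pts[:,2]]
XS=[-96,-32,32,96]
E
cat > fit.py <<'E'
from m import *
from scipy.optimize import least_squares
def o(l,k,ox,oy): return (np.array(l)+.5)/k-.5+[ox,oy]
post=[[x,0,58] for x in XS]; top=[[x,0,68] for x in XS]
cor=[[-130,-42,18],[-130,42,18],[130,42,18],[130,-42,18]]
obs={
('steel','scene'):(post+cor,o([(294,46),(398,103),(511,162),(633,229),(188,124),(296,58),(727,291),(622,383)],4,280,115)),
('steel','side'):(post+cor,o([(156,87),(307,91),(457,96),(608,101),(78,225),(98,93),(673,107),(682,238)],5,240,120)),
('white','scene'):(post+top,o([(119,92),(190,181),(268,282),(356,394),(112,83),(186,172),(273,268),(352,379)],10/3,170,200)),
('white','side'):(post+top,o([(137,107),(297,133),(460,159),(624,187),(138,103),(301,126),(464,146),(619,177)],4,220,260)),
}
for rk,g in (('steel',[530,250,0]),('white',[550,-100,0])):
  for cams in (['scene'],['side'],['scene','side']):
   for free in (0,1):
    def f(p):
        return np.concatenate([(proj(CAM[c],rack(p[:3],obs[rk,c][0]),(p[3+i] if free else 0))-obs[rk,c][1]) .ravel() for i,c in enumerate(cams)])
    r=least_squares(f,g+[0,0],x_scale=[10,10,.1,.1,.1])
    print(rk,cams,free,r.x.round(4),'rms',np.sqrt(np.mean(r.fun**2)).round(3))
    if len(cams)==2 and not free: print(r.fun.reshape(-1,2).round(1).tolist())
    if len(cams)==2: print(rack(r.x[:3],post).round(1).tolist())
E
python3 fit.py
```

```text
steel ['scene'] 0 [ 5.614025e+02  1.652072e+02 -1.071000e-01  0.000000e+00  0.000000e+00] rms 0.714
steel ['scene'] 1 [ 5.621901e+02  1.664557e+02 -9.980000e-02 -1.293000e-01  0.000000e+00] rms 0.583
steel ['side'] 0 [ 5.601208e+02  1.657893e+02 -9.000000e-02  0.000000e+00  0.000000e+00] rms 0.289
steel ['side'] 1 [ 5.600236e+02  1.661940e+02 -9.050000e-02 -9.650000e-02  0.000000e+00] rms 0.259
steel ['scene', 'side'] 0 [ 5.607324e+02  1.656201e+02 -1.004000e-01  0.000000e+00  0.000000e+00] rms 0.638
[[-0.1, 0.0], [-0.2, -0.2], [-0.4, 0.2], [-0.4, -0.1], [-1.7, -0.9], [-0.8, -1.8], [0.9, -0.7], [0.8, 0.2], [0.4, 0.1], [0.2, 0.2], [0.4, 0.1], [0.4, 0.1], [-0.7, -0.7], [0.6, -0.5], [0.6, 0.3], [0.6, 0.6]]
[[465.2, 175.2, 58.0], [528.9, 168.8, 58.0], [592.6, 162.4, 58.0], [656.2, 156.0, 58.0]]
steel ['scene', 'side'] 1 [ 5.610228e+02  1.663235e+02 -9.730000e-02 -8.650000e-02 -7.210000e-02] rms 0.588
[[465.5, 175.7, 58.0], [529.2, 169.4, 58.0], [592.9, 163.2, 58.0], [656.6, 157.0, 58.0]]
white ['scene'] 0 [ 5.397895e+02 -2.006920e+02 -2.337000e-01  0.000000e+00  0.000000e+00] rms 0.919
w
[... 209 characters left out ...]
e'] 1 [ 5.374302e+02 -2.035885e+02 -2.328000e-01 -1.554000e-01  0.000000e+00] rms 0.821
white ['scene', 'side'] 0 [ 5.387596e+02 -2.009993e+02 -2.324000e-01  0.000000e+00  0.000000e+00] rms 1.063
[[-1.0, 0.2], [-1.0, 0.2], [-0.6, -0.1], [0.1, 0.2], [-0.1, -1.6], [-0.9, -1.6], [-2.9, -0.3], [0.8, 0.4], [0.9, 0.3], [0.8, 0.1], [0.6, -0.0], [1.0, -0.5], [-0.1, -1.8], [-0.5, -1.3], [-0.2, 0.2], [2.9, -1.0]]
[[445.3, -178.9, 58.0], [507.6, -193.6, 58.0], [569.9, -208.4, 58.0], [632.2, -223.1, 58.0]]
white ['scene', 'side'] 1 [ 5.386611e+02 -2.023867e+02 -2.311000e-01 -1.743000e-01 -6.220000e-02] rms 0.994
[[445.2, -180.4, 58.0], [507.5, -195.1, 58.0], [569.8, -209.7, 58.0], [632.1, -224.4, 58.0]]
```

```bash
cat > pts.py <<'E'
from m import *
from scipy.optimize import least_squares
def loc(px,z,c,k=-0.08):
    return least_squares(lambda p: (proj(CAM[c],[p[0],p[1],z],k)-px).ravel(),[550,0]).x
if __name__=="__main__":
    s=(np.array([(112,83),(186,172),(273,268),(352,379)])+.5)*.3-.5+[170,200]
    d=(np.array([(138,103),(301,126),(464,146),(619,177)])+.5)/4-.5+[220,260]
    for n,a,b in zip('RYGB',s,d): print(n,loc(a,68,'scene').round(1),loc(b,68,'side').round(1))
    print('cup',loc([301.3,171],60,'scene').round(1),loc([274.0,195],60,'side').round(1))
    for p in [(430,150),(428,205),(430,219)]: print('box',loc(p,0,'side').round(),loc(p,70,'side').round())
    print('bottle',loc((386,82),0,'side').round())
E
python3 pts.py
cat > go.py <<'E'
import sys,numpy as np
from workcell import env
from scipy.spatial.transform import Rotation as R
# usage: go.py x y z yaw_rack
s=env.get_state(); r=R.from_quat(s['eef_rot']); M=r.as_matrix()
x,y,z,a=map(float,sys.argv[1:5])
tx=np.array([np.sin(a),-np.cos(a),0]); tz=np.array([0,0,-1.]); G=np.c_[tx,np.cross(tz,tx),tz]
print('now',s['clock'],s['ee_pos'].round(1),'F',s['wrist_force'].round(1),'open',round(s['opening'],3),'j',s['joint_pos'].round(2))
print('turn deg',np.degrees(R.from_matrix(M.T@G).as_rotvec()).round(2))
d=np.array([x,y,z])-s['ee_pos']
print('shift cm now-axes',(M.T@d/10).round(2),' goal-axes',(G.T@d/10).round(2))
E
python3 go.py 445 -180 118 -0.231
```

```text
R [ 447.4 -181.7] [ 445. -183.]
Y [ 510.5 -195.5] [ 508.2 -196.6]
G [ 573.3 -207. ] [ 570.2 -208.9]
B [ 631.4 -224.1] [ 627.8 -225.7]
cup [475.3   9.2] [473.2   9.5]
box [822. 179.] [791. 105.]
box [780.  17.] [753. -39.]
box [776. -19.] [749. -71.]
bottle [765. 453.]
now 0.15 [ 194.8 -567.   217.8] F [ 1.  -0.4  0.1] open 0.999 j [-1.33  0.13  1.49 -0.    1.52 -0.09]
turn deg [2.000e-02 8.000e-02 3.219e+01]
shift cm now-axes [-28.46 -36.24  10.03]  goal-axes [-43.41 -15.5    9.98]
```

```bash
python3 -m inch '[[[0,0,0,0,0,8.05,1],[0,0,0,0,0,8.05,1],[0,0,0,0,0,8.05,1],[0,0,0,0,0,8.05,1],[-3.6,-1.3,0.6,0,0,0,1],[-3.6,-1.3,0.6,0,0,0,1],[-3.6,-1.3,0.6,0,0,0,1],[-3.6,-1.3,0.6,0,0,0,1],[-3.6,-1.3,0.6,0,0,0,1],[-3.6,-1.3,0.6,0,0,0,1],[-3.6,-1.3,0.6,0,0,0,1],[-3.6,-1.3,0.6,0,0,0,1],[-3.6,-1.3,0.6,0,0,0,1],[-3.6,-1.3,0.6,0,0,0,1],[-3.6,-1.3,0.6,0,0,0,1],[-3.6,-1.3,0.6,0,0,0,1],[0,0,0,0,0,0,1],[0,0,0,0,0,0,1]]]' 15; python3 go.py 446 -182.3 34 -0.231
python3 - <<'E'
from workcell import env
import cv2
cv2.imwrite("pics/wrist1.png",env.read_camera("wrist")["frame"][:,:,::-1])
E
```

```text
clock: 1.95
ee_pos: [445.6, -182.0, 146.2]
eef_rot: [-0.622, 0.783, 0.0, -0.0]
wrist_force: [0.3, -0.9, 0.4]
opening: 1.001
now 1.95 [ 445.6 -182.   146.2] F [ 0.3 -0.9  0.4] open 1.001 j [-0.49 -0.15  1.9  -0.    1.39  1.31]
turn deg [ 0.06 -0.01  0.13]
shift cm now-axes [ 1.000e-02 -5.000e-02  1.122e+01]  goal-axes [ 0.02 -0.04 11.22]
```

View pics/wrist1.png

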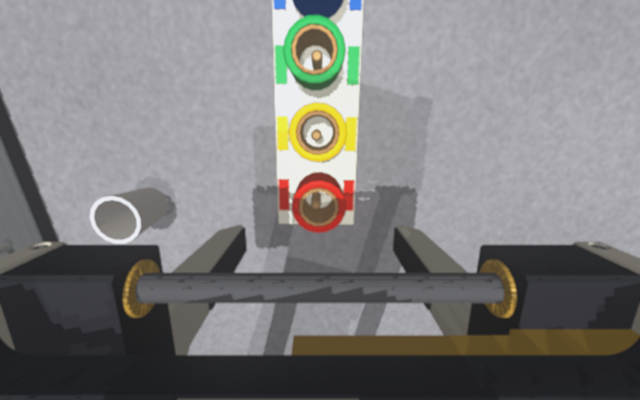

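The wrist view shows red centred at column 319, in line with the jaws. Descending and gripping.

```bash
python3 -m inch '[[[0,0,3,0,0,0,1],[0,0,3,0,0,0,1],[0,0,3,0,0,0,1],[0,0,2.3,0,0,0,1],[0,0,0,0,0,0,1],[0,0,0,0,0,0,-1],[0,0,0,0,0,0,-1],[0,0,0,0,0,0,-1],[0,0,0,0,0,0,-1],[0,0,0,0,0,0,-1],[0,0,0,0,0,0,-1]]]' 15
```

```text
clock: 3.1
ee_pos: [446.0, -182.8, 34.0]
eef_rot: [-0.621, 0.784, -0.0, 0.0]
wrist_force: [0.5, 0.6, 3.4]
opening: 0.545
```

```bash
python3 -m inch '[[[0,0,-2,0,0,0,-1],[0,0,-2,0,0,0,-1],[0,0,-3,0,0,0,-1],[0,0,-3,0,0,0,-1],[0,0,0,0,0,0,-1]]]' 15; python3 go.py 656.5 156.5 134 -0.098
python3 - <<'E'
from workcell import env
import cv2,numpy as np
cv2.imwrite("pics/wrist2.png",env.read_camera("wrist")["frame"][:,:,::-1])
cv2.imwrite("pics/side2.png",env.read_camera("side")["frame"][:,:,::-1])
E
```

```text
clock: 3.6
ee_pos: [448.4, -184.0, 138.5]
eef_rot: [-0.621, 0.784, -0.004, 0.002]
wrist_force: [1.7, -0.3, -0.4]
opening: 0.546
now 3.6 [ 448.4 -184.   138.5] F [ 1.7 -0.3 -0.4] open 0.546 j [-0.5  -0.14  1.91 -0.    1.37  1.31]
turn deg [-0.42 -0.14 -7.62]
shift cm now-axes [-37.91 -12.46   0.46]  goal-axes [-35.93 -17.37   0.45]
```

View pics/wrist2.png

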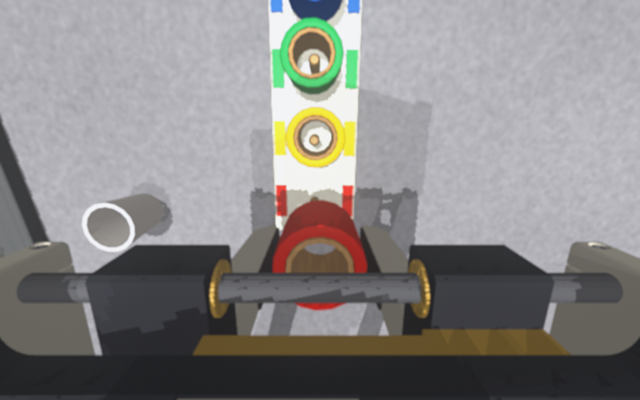

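View pics/side2.png

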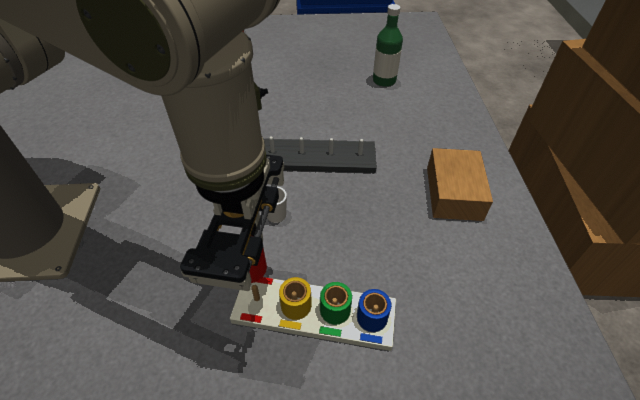

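Red is held (its post is bare). The cup and the other rolls haven't moved. Carrying it over.

```bash
python3 -m inch '[[[0,0,0,0,0,-7.6,-1],[-3.6,-1.74,0,0,0,0,-1],[-3.6,-1.74,0,0,0,0,-1],[-3.6,-1.74,0,0,0,0,-1],[-3.6,-1.74,0,0,0,0,-1],[-3.6,-1.74,0,0,0,0,-1],[-3.6,-1.74,0,0,0,0,-1],[-3.6,-1.74,0,0,0,0,-1],[-3.6,-1.74,0,0,0,0,-1],[-3.6,-1.74,0,0,0,0,-1],[-3.6,-1.74,0,0,0,0,-1],[0,0,0,0,0,0,-1],[0,0,0,0,0,0,-1],[0,0,0,0,0,0,-1]]]' 15; python3 go.py 656.5 156.5 36 -0.098
python3 - <<'E'
from workcell import env
import cv2
for n in ("scene","side","wrist"): cv2.imwrite(f"pics/{n}3.png",env.read_camera(n)["frame"][:,:,::-1])
E
python3 go.py 656.5 156.5 36 -0.098
```

```text
clock: 5.1
ee_pos: [653.2, 157.6, 132.1]
eef_rot: [-0.671, 0.741, 0.001, -0.001]
wrist_force: [0.8, -0.2, 0.7]
opening: 0.545
now 5.1 [653.2 157.6 132.1] F [ 0.8 -0.2  0.7] open 0.545 j [ 0.16  0.38  1.36 -0.    1.41  1.83]
turn deg [ 0.14 -0.06 -0.05]
shift cm now-axes [ 0.07 -0.36  9.61]  goal-axes [ 0.08 -0.33  9.61]
now 5.25 [654.  157.3 133.6] F [ 0.1  0.5 -0.4] open 0.543 j [ 0.16  0.37  1.36 -0.    1.41  1.83]
turn deg [ 0.02 -0.01 -0.11]
shift cm now-axes [ 0.05 -0.26  9.76]  goal-axes [ 0.05 -0.26  9.76]
```

View pics/scene3.png

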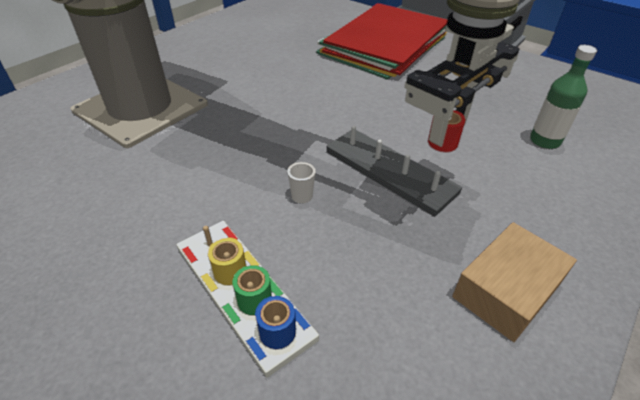

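View pics/side3.png

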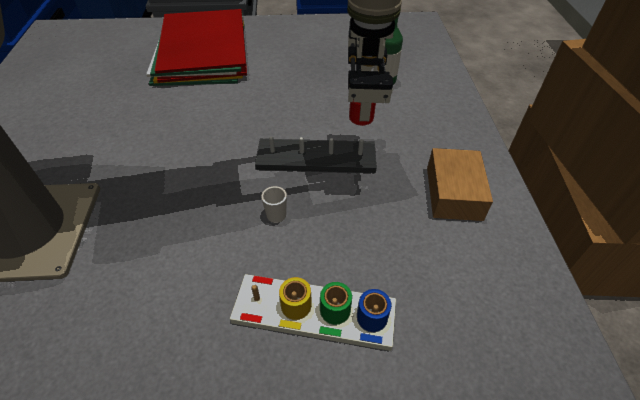

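View pics/wrist3.png

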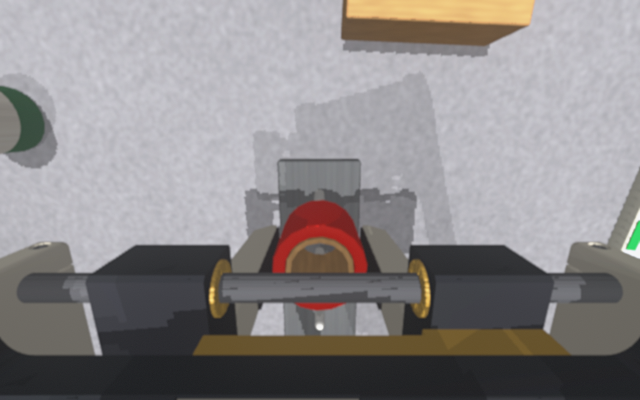

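```bash
python3 - <<'E'
from m import *
import cv2
t=np.linspace(0,2*np.pi,60)
x,y=653.8,157.4
for c in ('scene','side'):
    im=cv2.imread(f"pics/{c}3.png")
    for z in (117.6,167.6):
        q=proj(CAM[c],np.c_[x+25*np.cos(t),y+25*np.sin(t),0*t+z],-0.08)
        ox,oy=(390,60) if c=='scene' else (310,60)
        if z<120: big=cv2.resize(im[oy:oy+150,ox:ox+110],None,fx=4,fy=4,interpolation=cv2.INTER_CUBIC)
        cv2.polylines(big,[np.int32((q-[ox,oy]+.5)*4-.5)],True,(0,255,255),1)
    cv2.imwrite(f"pics/{c}3b.png",big)
E
python3 -c "
import cv2,numpy as np
cv2.imwrite('pics/c3.png',cv2.resize(np.hstack([cv2.imread('pics/scene3b.png'),cv2.imread('pics/side3b.png')]),(800,545)))"
```

```text
(no output)
```

View pics/c3.png

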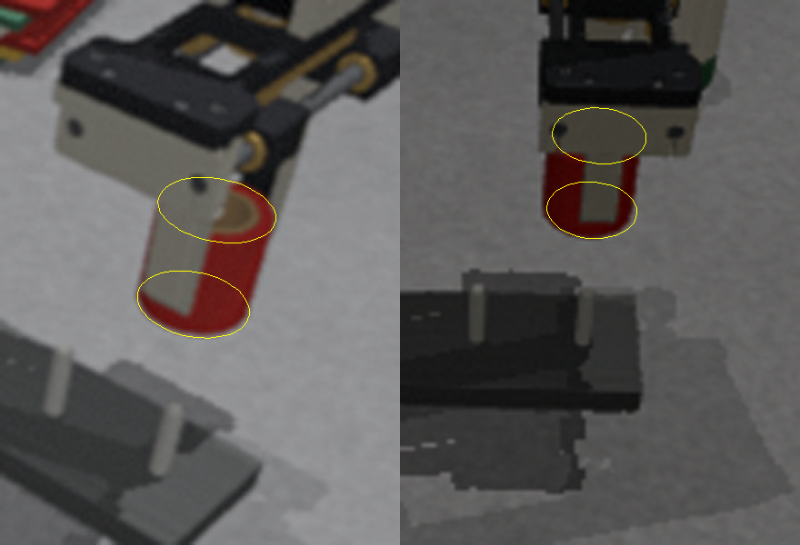

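The predicted outline matches the held roll to within about 2 mm in both views. Lowering it.

```bash
python3 -m inch '[[[0,-0.26,0,0,0,0,-1],[0,0,0,0,0,0,-1],[0,0,3,0,0,0,-1],[0,0,2,0,0,0,-1],[0,0,2,0,0,0,-1],[0,0,1.5,0,0,0,-1],[0,0,1,0,0,0,-1],[0,0,0.4,0,0,0,-1],[0,0,0,0,0,0,-1],[0,0,0,0,0,0,-1]]]' 15; python3 go.py 656.5 156.5 34 -0.098
```

```text
clock: 6.25
ee_pos: [657.7, 158.3, 35.6]
eef_rot: [-0.671, 0.741, -0.0, 0.001]
wrist_force: [0.4, 0.5, -0.3]
opening: 0.545
now 6.25 [657.7 158.3  35.6] F [ 0.4  0.5 -0.3] open 0.545 j [0.16 0.47 1.42 0.   1.25 1.83]
turn deg [-0.09  0.03 -0.03]
shift cm now-axes [0.19 0.1  0.16]  goal-axes [0.19 0.1  0.16]
```

```bash
python3 -m inch '[[[0,0,0.1,0,0,0,-1],[0,0,0,0,0,0,-1],[0,0,0,0,0,0,1],[0,0,0,0,0,0,1],[0,0,0,0,0,0,1],[0,0,0,0,0,0,1],[0,0,0,0,0,0,1],[0,0,-2,0,0,0,1],[0,0,-3,0,0,0,1],[0,0,-3,0,0,0,1],[0,0,-2,0,0,0,1],[0,0,0,0,0,0,1],[0,0,0,0,0,0,1]]]' 15; python3 go.py 509 -196 134 -0.231
python3 - <<'E'
from workcell import env
import cv2
for n in ("wrist",): cv2.imwrite(f"pics/{n}4.png",env.read_camera(n)["frame"][:,:,::-1])
E
```

```text
clock: 7.55
ee_pos: [657.1, 158.2, 133.7]
eef_rot: [-0.671, 0.741, -0.0, 0.0]
wrist_force: [0.3, 0.1, -1.0]
opening: 1.002
now 7.55 [657.1 158.2 133.7] F [ 0.3  0.1 -1. ] open 1.002 j [ 0.16  0.38  1.35 -0.    1.41  1.83]
turn deg [-0.04  0.01  7.59]
shift cm now-axes [36.7  11.25 -0.05]  goal-axes [ 3.787e+01  6.310e+00 -3.000e-02]
```

View pics/wrist4.png

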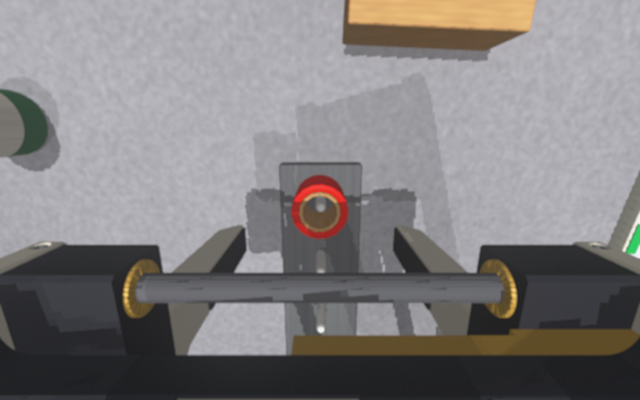

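Red sits on the far post, with the post top visible in its bore at (320,203). Next, yellow.

```bash
python3 -m inch '[[[0,0,0,0,0,7.6,1],[3.79,0.63,0,0,0,0,1],[3.79,0.63,0,0,0,0,1],[3.79,0.63,0,0,0,0,1],[3.79,0.63,0,0,0,0,1],[3.79,0.63,0,0,0,0,1],[3.79,0.63,0,0,0,0,1],[3.79,0.63,0,0,0,0,1],[3.79,0.63,0,0,0,0,1],[3.79,0.63,0,0,0,0,1],[3.79,0.63,0,0,0,0,1],[0,0,0,0,0,0,1],[0,0,0,0,0,0,1],[0,0,0,0,0,0,1],[0,0,0,0,0,0,1]]]' 15; python3 go.py 509 -196 34 -0.231
```

```text
clock: 9.1
ee_pos: [508.9, -195.0, 133.0]
eef_rot: [-0.621, 0.783, 0.0, -0.0]
wrist_force: [0.5, 0.1, 0.0]
opening: 1.0
now 9.1 [ 508.9 -195.   133. ] F [0.5 0.1 0. ] open 1.0 j [-0.46  0.04  1.74  0.    1.36  1.34]
turn deg [0.05 0.03 0.08]
shift cm now-axes [ 0.1  -0.04  9.9 ]  goal-axes [ 0.1  -0.03  9.9 ]
```

Descend, grip and lift.

```bash
python3 -m inch '[[[0.1,0,3,0,0,0,1],[0,0,3,0,0,0,1],[0,0,2.5,0,0,0,1],[0,0,1.4,0,0,0,1],[0,0,0,0,0,0,1],[0,0,0,0,0,0,-1],[0,0,0,0,0,0,-1],[0,0,0,0,0,0,-1],[0,0,0,0,0,0,-1],[0,0,0,0,0,0,-1],[0,0,0,0,0,0,-1],[0,0,-2,0,0,0,-1],[0,0,-2.9,0,0,0,-1],[0,0,-3,0,0,0,-1],[0,0,-2,0,0,0,-1],[0,0,0,0,0,0,-1],[0,0,0,0,0,0,-1]]]' 15; python3 go.py 592.9 163.2 134 -0.098
python3 - <<'E'
from workcell import env
import cv2
for n in ("wrist",): cv2.imwrite(f"pics/{n}5.png",env.read_camera(n)["frame"][:,:,::-1])
E
```

```text
clock: 10.8
ee_pos: [508.4, -197.3, 133.2]
eef_rot: [-0.621, 0.784, -0.0, 0.0]
wrist_force: [0.2, -0.5, -1.7]
opening: 0.527
now 10.8 [ 508.4 -197.3  133.2] F [ 0.2 -0.5 -1.7] open 0.527 j [-0.46  0.04  1.74 -0.    1.36  1.34]
turn deg [-0.01 -0.01 -7.64]
shift cm now-axes [-37.03   0.04  -0.09]  goal-axes [-36.71  -4.88  -0.08]
```

View pics/wrist5.png

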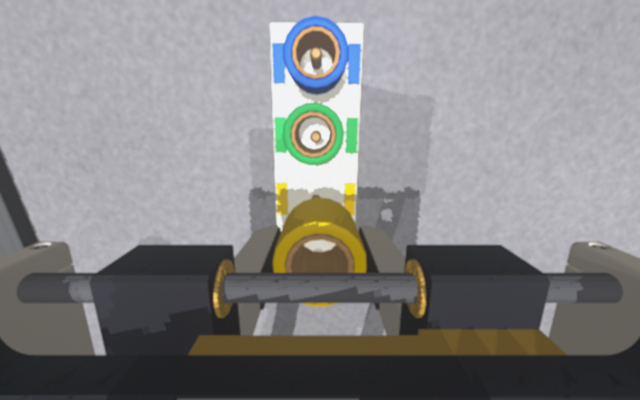

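```bash
cat > ov.py <<'E'
import sys
from m import *
import cv2
from workcell import env
tag=sys.argv[1]; st=env.get_state(); x,y,zt=st['ee_pos']; print(st['ee_pos'].round(1),round(st['opening'],3))
t=np.linspace(0,2*np.pi,60); out=[]
for c in ('scene','side'):
    im=np.ascontiguousarray(env.read_camera(c)["frame"][:,:,::-1])
    ctr=proj(CAM[c],[x,y,zt+5],-.08)[0]; ox,oy=(ctr-[50,60]).astype(int); ox=max(ox,0);oy=max(oy,0)
    big=cv2.resize(im[oy:oy+130,ox:ox+100],None,fx=4,fy=4,interpolation=cv2.INTER_CUBIC)
    for z in (zt-16,zt+34):
        q=proj(CAM[c],np.c_[x+25*np.cos(t),y+25*np.sin(t),0*t+z],-0.08)
        cv2.polylines(big,[np.int32((q-[ox,oy]+.5)*4-.5)],True,(255,0,255),1)
    out.append(cv2.copyMakeBorder(big,0,520-big.shape[0],0,400-big.shape[1],cv2.BORDER_CONSTANT))
cv2.imwrite(f"pics/{tag}.png",np.hstack(out))
E
python3 ov.py c5
```

```text
[ 507.7 -196.9  132.1] 0.524
```

View pics/c5.png

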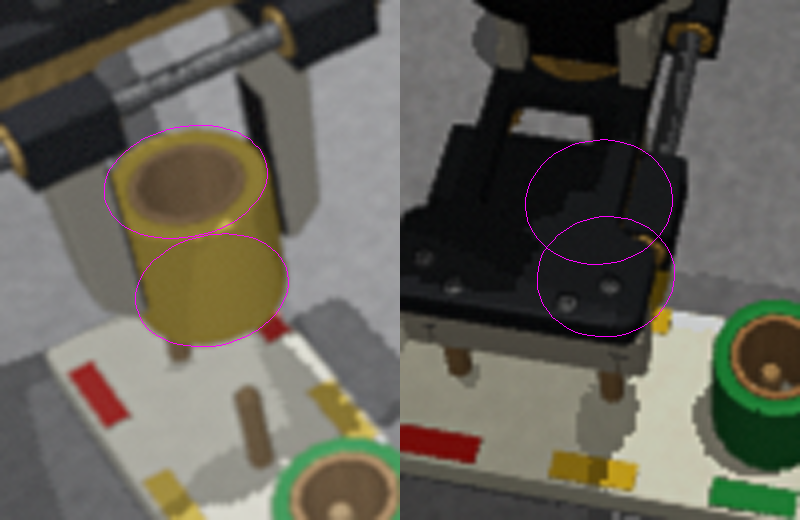

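Yellow is held concentrically and is upright; it just looks slightly narrower than red. Carrying it to post 3.

```bash
python3 -m inch '[[[0,0,0,0,0,-7.6,-1],[-3.67,-0.5,0,0,0,0,-1],[-3.67,-0.5,0,0,0,0,-1],[-3.67,-0.5,0,0,0,0,-1],[-3.67,-0.5,0,0,0,0,-1],[-3.67,-0.5,0,0,0,0,-1],[-3.67,-0.5,0,0,0,0,-1],[-3.67,-0.5,0,0,0,0,-1],[-3.67,-0.5,0,0,0,0,-1],[-3.67,-0.5,0,0,0,0,-1],[-3.67,-0.5,0,0,0,0,-1],[0,0,0,0,0,0,-1],[0,0,0,0,0,0,-1],[0,0,0,0,0,0,-1],[0,0,0,0,0,0,-1]]]' 15; python3 go.py 592.9 163.2 34 -0.098;python3 go.py 592.9 163.2 34 -0.098; python3 ov.py c6
```

```text
clock: 12.45
ee_pos: [594.0, 161.8, 133.1]
eef_rot: [-0.671, 0.742, 0.0, -0.0]
wrist_force: [0.2, -0.0, 0.1]
opening: 0.525
now 12.45 [594.  161.8 133.1] F [ 0.2 -0.   0.1] open 0.525 j [ 0.18  0.23  1.54 -0.    1.38  1.85]
turn deg [ 0.05 -0.03 -0.11]
shift cm now-axes [-0.14  0.12  9.91]  goal-axes [-0.13  0.13  9.91]
now 12.45 [594.  161.8 133.1] F [ 0.2 -0.   0.1] open 0.525 j [ 0.18  0.23  1.54 -0.    1.38  1.85]
turn deg [ 0.05 -0.03 -0.11]
shift cm now-axes [-0.14  0.12  9.91]  goal-axes [-0.13  0.13  9.91]
[594.  161.8 133.1] 0.525
```

View pics/c6.png

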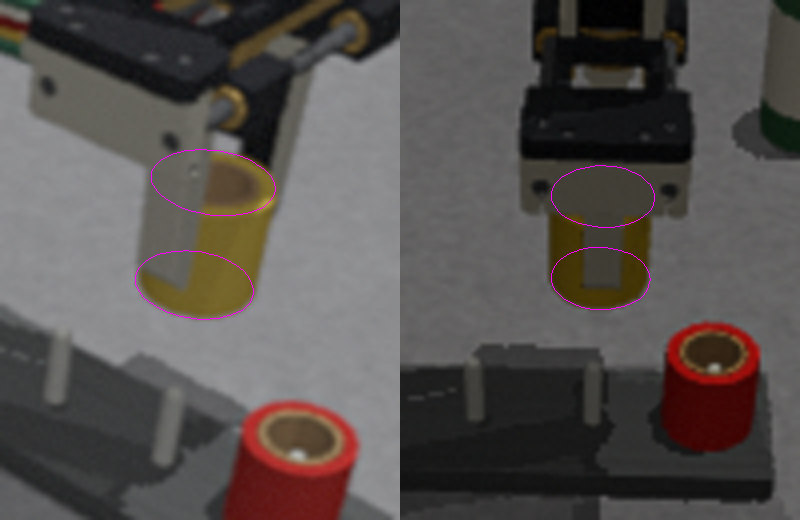

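Held yellow is aligned, and red is seated upright on the end post. Lower, release and lift.

```bash
python3 -m inch '[[[-0.1,0.1,3,0,0,0,-1],[0,0,2,0,0,0,-1],[0,0,2,0,0,0,-1],[0,0,1.5,0,0,0,-1],[0,0,1,0,0,0,-1],[0,0,0.4,0,0,0,-1],[0,0,0,0,0,0,-1],[0,0,0,0,0,0,-1]]]' 15
python3 go.py 592.9 163.2 34 -0.098
```

```text
clock: 13.35
ee_pos: [594.2, 164.1, 35.4]
eef_rot: [-0.671, 0.741, -0.0, 0.001]
wrist_force: [0.6, 0.6, -0.9]
opening: 0.527
now 13.35 [594.2 164.1  35.4] F [ 0.6  0.6 -0.9] open 0.527 j [0.19 0.33 1.61 0.   1.21 1.86]
turn deg [-0.08  0.02 -0.04]
shift cm now-axes [0.1  0.12 0.14]  goal-axes [0.1  0.12 0.14]
```

```bash
python3 -m inch '[[[0,0,0,0,0,0,1],[0,0,0,0,0,0,1],[0,0,0,0,0,0,1],[0,0,0,0,0,0,1],[0,0,0,0,0,0,1],[0,0,-2,0,0,0,1],[0,0,-3,0,0,0,1],[0,0,-3,0,0,0,1],[0,0,-2,0,0,0,1],[0,0,0,0,0,0,1],[0,0,0,0,0,0,1]]]' 15; python3 go.py 571.5 -208.5 134 -0.231
python3 - <<'E'
from workcell import env
import cv2
for n in ("wrist",): cv2.imwrite(f"pics/{n}7.png",env.read_camera(n)["frame"][:,:,::-1])
E
```

```text
clock: 14.45
ee_pos: [593.6, 164.1, 134.6]
eef_rot: [-0.671, 0.741, -0.0, 0.0]
wrist_force: [-0.8, 0.2, 0.1]
opening: 1.0
now 14.45 [593.6 164.1 134.6] F [-0.8  0.2  0.1] open 1.0 j [ 0.19  0.22  1.54 -0.    1.38  1.86]
turn deg [-0.04  0.01  7.59]
shift cm now-axes [37.3  -1.46  0.06]  goal-axes [36.78 -6.38  0.06]
```

View pics/wrist7.png

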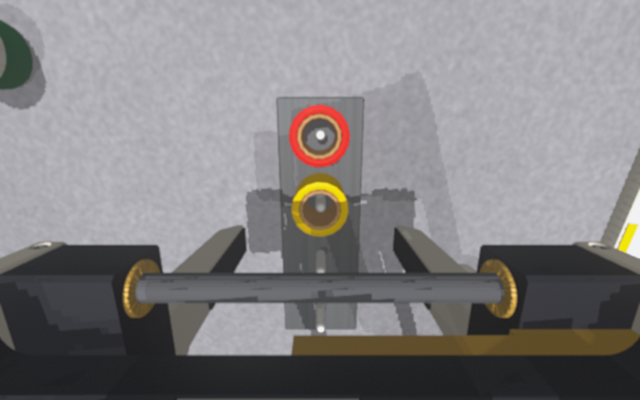

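Red (320,135) and yellow (320,208) are both seated over their posts. Next, green.

```bash
python3 -m inch '[[[0,0,0,0,0,7.6,1],[3.68,-0.64,0,0,0,0,1],[3.68,-0.64,0,0,0,0,1],[3.68,-0.64,0,0,0,0,1],[3.68,-0.64,0,0,0,0,1],[3.68,-0.64,0,0,0,0,1],[3.68,-0.64,0,0,0,0,1],[3.68,-0.64,0,0,0,0,1],[3.68,-0.64,0,0,0,0,1],[3.68,-0.64,0,0,0,0,1],[3.68,-0.64,0,0,0,0,1],[0,0,0,0,0,0,1],[0,0,0,0,0,0,1],[0,0,0,0,0,0,1],[0,0,0,0,0,0,1]]]' 15; python3 go.py 571.5 -208.5 34 -0.231
```

```text
clock: 16.0
ee_pos: [571.3, -207.4, 134.0]
eef_rot: [-0.621, 0.784, 0.001, -0.0]
wrist_force: [-1.0, 0.1, -0.2]
opening: 1.0
now 16.0 [ 571.3 -207.4  134. ] F [-1.   0.1 -0.2] open 1.0 j [-0.43  0.21  1.56  0.    1.38  1.37]
turn deg [0.06 0.03 0.07]
shift cm now-axes [ 0.11 -0.05 10.  ]  goal-axes [ 0.11 -0.04 10.  ]
```

```bash
python3 -m inch '[[[0.1,0,3,0,0,0,1],[0,0,3,0,0,0,1],[0,0,2.5,0,0,0,1],[0,0,1.4,0,0,0,1],[0,0,0,0,0,0,1],[0,0,0,0,0,0,-1],[0,0,0,0,0,0,-1],[0,0,0,0,0,0,-1],[0,0,0,0,0,0,-1],[0,0,0,0,0,0,-1],[0,0,0,0,0,0,-1],[0,0,-2,0,0,0,-1],[0,0,-2.9,0,0,0,-1],[0,0,-3,0,0,0,-1],[0,0,-2,0,0,0,-1],[0,0,0,0,0,0,-1],[0,0,0,0,0,0,-1],[0,0,0,0,0,0,-1]]]' 15; python3 go.py 529.2 169.4 134 -0.098; python3 ov.py c8
```

```text
clock: 17.8
ee_pos: [570.1, -209.2, 132.4]
eef_rot: [-0.621, 0.784, 0.001, -0.001]
wrist_force: [0.2, 0.2, -0.8]
opening: 0.537
now 17.8 [ 570.1 -209.2  132.4] F [ 0.2  0.2 -0.8] open 0.537 j [-0.44  0.21  1.56  0.    1.38  1.37]
turn deg [ 0.17  0.05 -7.64]
shift cm now-axes [-35.92  12.66  -0.09]  goal-axes [-37.28   7.77  -0.16]
[ 570.1 -209.2  132.4] 0.537
```

View pics/c8.png

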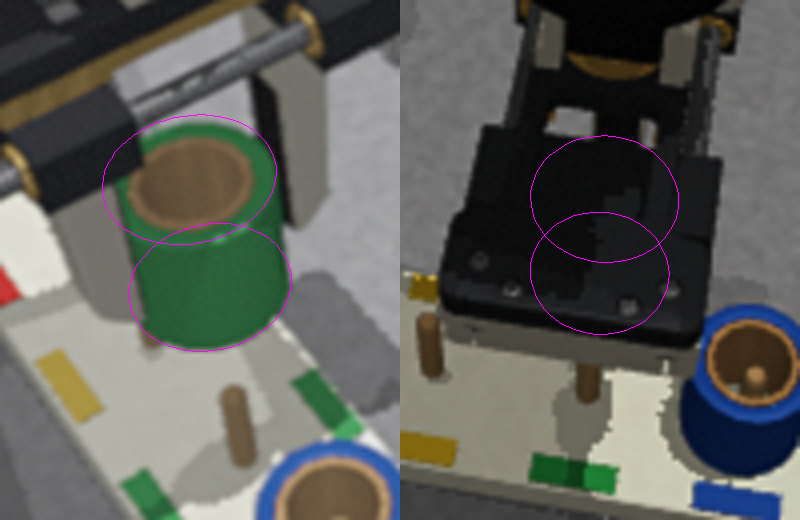

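Green is held, within about 2 mm of the prediction. Carrying it to post 2.

```bash
python3 -m inch '[[[0,0,0,0,0,-7.6,-1],[-3.73,0.77,0,0,0,0,-1],[-3.73,0.77,0,0,0,0,-1],[-3.73,0.77,0,0,0,0,-1],[-3.73,0.77,0,0,0,0,-1],[-3.73,0.77,0,0,0,0,-1],[-3.73,0.77,0,0,0,0,-1],[-3.73,0.77,0,0,0,0,-1],[-3.73,0.77,0,0,0,0,-1],[-3.73,0.77,0,0,0,0,-1],[-3.73,0.77,0,0,0,0,-1],[0,0,0,0,0,0,-1],[0,0,0,0,0,0,-1],[0,0,0,0,0,0,-1],[0,0,0,0,0,0,-1]]]' 15; python3 go.py 529.2 169.4 34 -0.098; python3 ov.py c9
```

```text
clock: 19.4
ee_pos: [531.4, 167.8, 134.3]
eef_rot: [-0.671, 0.742, 0.0, -0.0]
wrist_force: [-0.1, 0.2, -1.6]
opening: 0.54
now 19.4 [531.4 167.8 134.3] F [-0.1  0.2 -1.6] open 0.54 j [ 0.21  0.07  1.71 -0.    1.36  1.88]
turn deg [ 0.03 -0.03 -0.11]
shift cm now-axes [-0.14  0.23 10.03]  goal-axes [-0.14  0.23 10.03]
[531.4 167.8 134.3] 0.54
```

View pics/c9.png

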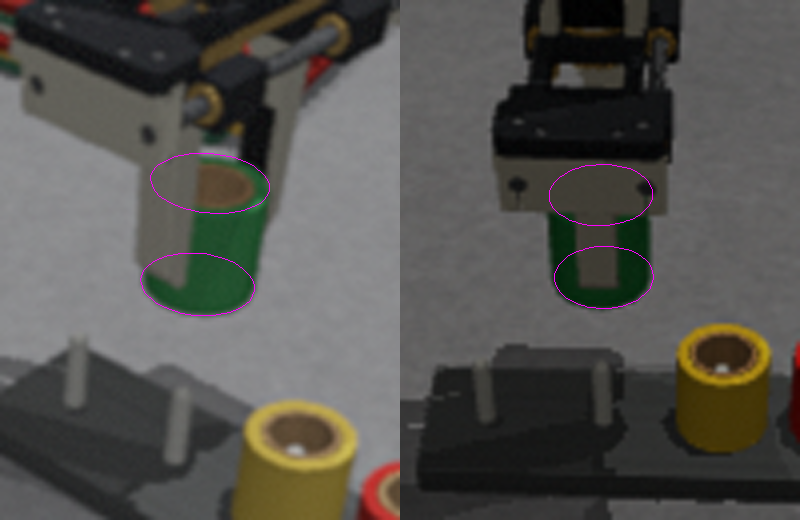

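```bash
python3 -m inch '[[[-0.1,0.2,3,0,0,0,-1],[0,0,2,0,0,0,-1],[0,0,2,0,0,0,-1],[0,0,1.5,0,0,0,-1],[0,0,1,0,0,0,-1],[0,0,0.4,0,0,0,-1],[0,0,0,0,0,0,-1],[0,0,0,0,0,0,-1]]]' 15
python3 go.py 529.2 169.4 34 -0.098
```

```text
clock: 20.3
ee_pos: [530.1, 170.3, 36.4]
eef_rot: [-0.671, 0.741, -0.0, 0.001]
wrist_force: [-0.1, -0.4, -0.5]
opening: 0.539
now 20.3 [530.1 170.3  36.4] F [-0.1 -0.4 -0.5] open 0.539 j [0.22 0.18 1.78 0.   1.18 1.89]
turn deg [-0.07  0.03 -0.04]
shift cm now-axes [0.1  0.08 0.24]  goal-axes [0.1  0.08 0.24]
```

```bash
python3 -m inch '[[[0,0,0,0,0,0,1],[0,0,0,0,0,0,1],[0,0,0,0,0,0,1],[0,0,0,0,0,0,1],[0,0,0,0,0,0,1],[0,0,-2,0,0,0,1],[0,0,-3,0,0,0,1],[0,0,-3,0,0,0,1],[0,0,-2,0,0,0,1],[0,0,0,0,0,0,1],[0,0,0,0,0,0,1]]]' 15; python3 go.py 630 -225 134 -0.231
python3 - <<'E'
from workcell import env
import cv2
for n in ("wrist",): cv2.imwrite(f"pics/{n}10.png",env.read_camera(n)["frame"][:,:,::-1])
E
```

```text
clock: 21.4
ee_pos: [529.6, 170.3, 135.6]
eef_rot: [-0.671, 0.741, -0.0, 0.0]
wrist_force: [-0.3, -0.6, -0.3]
opening: 0.999
now 21.4 [529.6 170.3 135.6] F [-0.3 -0.6 -0.3] open 0.999 j [0.22 0.07 1.71 0.   1.36 1.89]
turn deg [-0.04  0.02  7.59]
shift cm now-axes [ 38.35 -13.88   0.16]  goal-axes [ 36.18 -18.83   0.16]
```

View pics/wrist10.png

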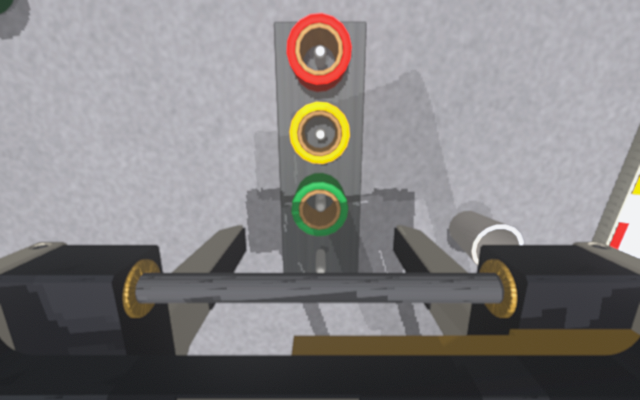

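Three rolls are on their posts, at rows 50, 135 and 208 of column 320. Last is blue.

```bash
python3 -m inch '[[[0,0,0,0,0,7.6,1],[3.62,-1.88,0,0,0,0,1],[3.62,-1.88,0,0,0,0,1],[3.62,-1.88,0,0,0,0,1],[3.62,-1.88,0,0,0,0,1],[3.62,-1.88,0,0,0,0,1],[3.62,-1.88,0,0,0,0,1],[3.62,-1.88,0,0,0,0,1],[3.62,-1.88,0,0,0,0,1],[3.62,-1.88,0,0,0,0,1],[3.62,-1.88,0,0,0,0,1],[0,0,0,0,0,0,1],[0,0,0,0,0,0,1],[0,0,0,0,0,0,1],[0,0,0,0,0,0,1]]]' 15; python3 go.py 630 -225 34 -0.231
```

```text
clock: 22.95
ee_pos: [629.1, -223.7, 135.0]
eef_rot: [-0.621, 0.783, 0.001, -0.0]
wrist_force: [0.2, -0.6, -0.2]
opening: 1.003
now 22.95 [ 629.1 -223.7  135. ] F [ 0.2 -0.6 -0.2] open 1.003 j [-0.42  0.36  1.37  0.    1.41  1.38]
turn deg [0.07 0.03 0.07]
shift cm now-axes [ 0.11 -0.13 10.1 ]  goal-axes [ 0.11 -0.12 10.1 ]
```

```bash
python3 -m inch '[[[0.1,-0.1,3,0,0,0,1],[0,0,3,0,0,0,1],[0,0,2.5,0,0,0,1],[0,0,1.5,0,0,0,1],[0,0,0,0,0,0,1],[0,0,0,0,0,0,-1],[0,0,0,0,0,0,-1],[0,0,0,0,0,0,-1],[0,0,0,0,0,0,-1],[0,0,0,0,0,0,-1],[0,0,0,0,0,0,-1],[0,0,-2,0,0,0,-1],[0,0,-3,0,0,0,-1],[0,0,-3,0,0,0,-1],[0,0,-2,0,0,0,-1],[0,0,0,0,0,0,-1],[0,0,0,0,0,0,-1],[0,0,0,0,0,0,-1]]]' 15; python3 go.py 465.5 175.7 134 -0.098; python3 ov.py c11
```

```text
clock: 24.75
ee_pos: [629.0, -225.9, 133.2]
eef_rot: [-0.621, 0.784, 0.001, -0.001]
wrist_force: [0.2, -0.2, -0.6]
opening: 0.542
now 24.75 [ 629.  -225.9  133.2] F [ 0.2 -0.2 -0.6] open 0.542 j [-0.42  0.37  1.37  0.    1.41  1.38]
turn deg [ 0.19  0.05 -7.63]
shift cm now-axes [-3.535e+01  2.512e+01  3.000e-02]  goal-axes [-38.37  20.2   -0.08]
[ 629.  -225.9  133.2] 0.542
```

View pics/c11.png

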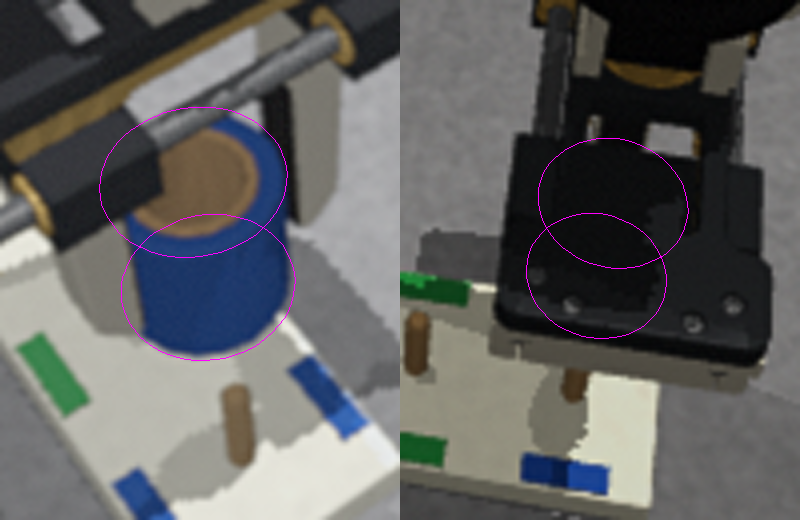

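```bash
python3 -m inch '[[[0,0,0,0,0,-7.6,-1],[-3.49,1.84,0,0,0,0,-1],[-3.49,1.84,0,0,0,0,-1],[-3.49,1.84,0,0,0,0,-1],[-3.49,1.84,0,0,0,0,-1],[-3.49,1.84,0,0,0,0,-1],[-3.49,1.84,0,0,0,0,-1],[-3.49,1.84,0,0,0,0,-1],[-3.49,1.84,0,0,0,0,-1],[-3.49,1.84,0,0,0,0,-1],[-3.49,1.84,0,0,0,0,-1],[-3.49,1.84,0,0,0,0,-1],[0,0,0,0,0,0,-1],[0,0,0,0,0,0,-1],[0,0,0,0,0,0,-1],[0,0,0,0,0,0,-1]]]' 15; python3 go.py 465.5 175.7 34 -0.098; python3 ov.py c12
```

```text
clock: 26.45
ee_pos: [466.8, 174.5, 135.3]
eef_rot: [-0.671, 0.742, 0.0, -0.0]
wrist_force: [0.1, -0.0, -1.2]
opening: 0.541
now 26.45 [466.8 174.5 135.3] F [ 0.1 -0.  -1.2] open 0.541 j [ 0.25 -0.09  1.87 -0.    1.37  1.93]
turn deg [ 0.02 -0.02 -0.12]
shift cm now-axes [-0.11  0.14 10.13]  goal-axes [-0.11  0.15 10.13]
[466.8 174.5 135.3] 0.541
```

View pics/c12.png

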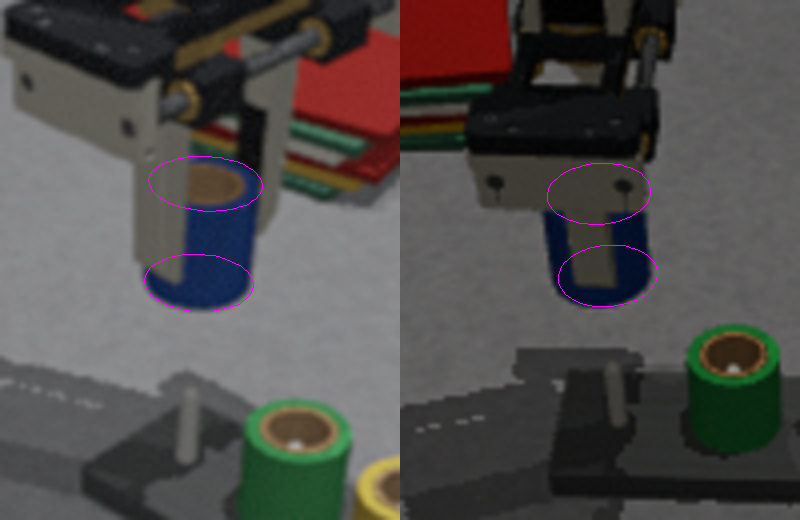

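The blue roll sits about 2–3 mm nearer the robot than the TCP, so I'll skip the y correction. Lowering.

```bash
python3 -m inch '[[[-0.1,0,3,0,0,0,-1],[0,0,2,0,0,0,-1],[0,0,2,0,0,0,-1],[0,0,1.5,0,0,0,-1],[0,0,1,0,0,0,-1],[0,0,0.5,0,0,0,-1],[0,0,0,0,0,0,-1],[0,0,0,0,0,0,-1]]]' 15
python3 go.py 465.5 175.7 34 -0.098
```

```text
clock: 27.35
ee_pos: [467.3, 176.5, 36.2]
eef_rot: [-0.671, 0.741, -0.0, 0.0]
wrist_force: [0.6, 0.0, -1.9]
opening: 0.54
now 27.35 [467.3 176.5  36.2] F [ 0.6  0.  -1.9] open 0.54 j [0.26 0.03 1.94 0.   1.17 1.93]
turn deg [-0.05  0.02 -0.06]
shift cm now-axes [0.09 0.17 0.22]  goal-axes [0.09 0.17 0.22]
```

```bash
python3 -m inch '[[[0,0,0,0,0,0,1],[0,0,0,0,0,0,1],[0,0,0,0,0,0,1],[0,0,0,0,0,0,1],[0,0,0,0,0,0,1],[0,0,-2,0,0,0,1],[0,0,-3,0,0,0,1],[0,0,-3,0,0,0,1],[0,0,-4,0,0,0,1],[0,-3,-3,0,0,0,1],[0,-3,-2,0,0,0,1],[3,-3,-2,0,0,0,1],[4,0,-2,0,0,0,1],[4,0,0,0,0,0,1],[0,0,0,0,0,0,1],[0,0,0,0,0,0,1]]]' 15
python3 - <<'E'
from workcell import env
import cv2
for n in ("scene","side","wrist"): cv2.imwrite(f"pics/{n}13.png",env.read_camera(n)["frame"][:,:,::-1])
E
```

```text
clock: 28.95
ee_pos: [545.3, 57.5, 245.5]
eef_rot: [-0.671, 0.742, 0.0, 0.0]
wrist_force: [0.2, 1.3, 0.2]
opening: 1.0
```

View pics/scene13.png

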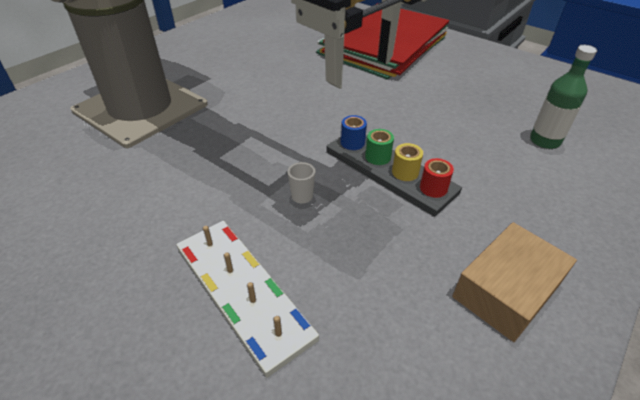

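View pics/side13.png

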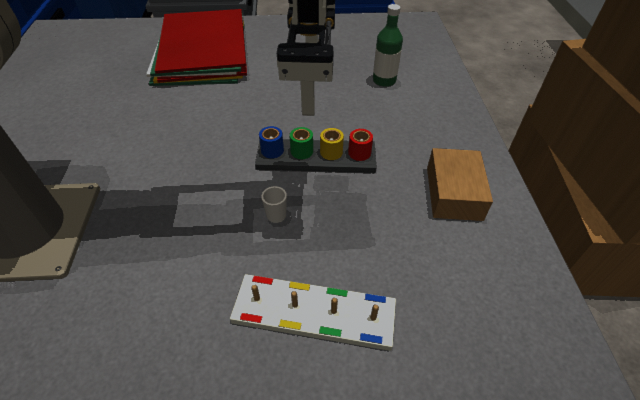

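View pics/wrist13.png

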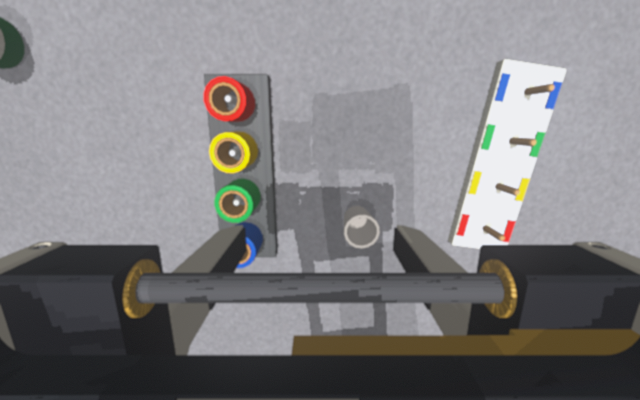

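```bash
python3 - <<'E'
import cv2,numpy as np
a=cv2.imread("pics/scene13.png")[110:210,320:470]; b=cv2.imread("pics/side13.png")[115:180,245:385]
cv2.imwrite("pics/f.png",np.vstack([cv2.resize(a,(480,320),interpolation=2),cv2.resize(b,(480,223),interpolation=2)]))
E
```

```text
(no output)
```

View pics/f.png

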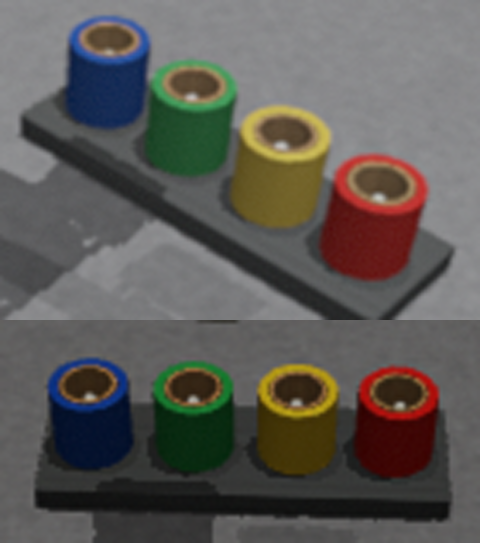

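All four rolls stand flat with a post showing in each bore. The cup is unmoved (301,183 in the scene view), and the gripper is clear.

```bash
python3 -c "
from workcell import env
print(env.close_job())"
```

```text
the job is handed in; nothing more can be done
None
```

All four rolls are on the steel rack in reverse order: red on the farthest post, then yellow, green, and blue on the nearest. I handed the job in at about 29 s, well under the 122 s limit.

- **Last check:** the final pictures show each roll upright and flat on the rack with its post visible in the bore. The white rack is empty, the cup is where it was, and the gripper is open and clear of everything.
- **Forces:** the wrist force readings I took were all under about 4 N.
- **Differences seen:** yellow gripped slightly narrower than the others, with an opening of 0.527 against about 0.54. Blue sat 2–3 mm off-centre in the hand. Neither affected placing.

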